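# Slide a sheet blank out over the backing post

### The job

The flat metal blank lies loose on the raised ledge. With the fingertips push it back until its long side lies flat against the fence, and slide it along the ledge until its short edge sticks out past the end and lies over the middle of the round backing post. Do not pick the blank up, and leave the tube offcut, hammer, jar and collar where they are.

Things in the scene. Friction and masses are not known exactly. Their poses are not given: they have to be found in the camera images.
- ledge: Fixed blue-painted H-beam, 120 mm wide (its x) by 260 mm long (its y) by 60 mm high, flat on the bench, turned up to 0.3 rad from the world axes. Origin: centre of its underside, z up. Its flat top at 60 mm is the ledge; both ends (y = +/-130 mm) are open. The fence is a dark bar 10 mm thick and 20 mm high on top along the far (+x) side, full length; its inner face is at x = +50 mm, its top at z = 80 mm. The near (-x) side is open.
- blank: Loose flat metal blank, a plain bright sheet 90 mm (its x) by 160 mm (its y, the long way) by 6 mm thick, about 0.65 kg, lying flat on the ledge, a little away from the fence and slightly skewed. Origin: centre of its underside, z up. Its +x long side faces the fence; flat against the fence its origin is at ledge x = +5 mm.
- blank_edge_left (a point): Middle of the blank's short edge at its +y end (half-way up the thickness, 80 mm from its centre); axes as the blank's.
- blank_edge_right (a point): Middle of the blank's short edge at its -y end (half-way up the thickness, 80 mm from its centre); axes as the blank's.
- post_top (a point): Centre of the flat round top of the backing post: a solid fixed copper post 50 mm in diameter and 48 mm high on a 76 mm foot, standing just beyond one end of the ledge (either end, it changes), nearly in line with the ledge's middle. Its top is 12 mm lower than the ledge, so the blank slides out above it without touching it.
- offcut: Bystander: upright offcut of square steel tube, 40 x 40 mm, 45 mm high, open at the top, beyond the other end of the ledge. Origin: centre of its underside.
- hammer: Bystander: hammer 240 mm long lying on the bench beyond the fence. Origin: on its underside.
- jar: Bystander: closed jar 60 mm in diameter, 65 mm high, beyond the fence. Origin: centre of its underside.
- collar: Bystander: steel shaft collar (ring), 44 mm outside diameter, 20 mm high, flat on the bench on the robot's side of the ledge. Origin: centre of its underside.
Things that resemble listed ones, but are neither listed nor needed, are in the scene too. There is more than one size of the part that bears post_top; the job needs the middle-sized.

How it is judged:
By the outcome, as a careful person would: the job done as asked, in the order asked, and still so for the second after the job is handed in, with the robot touching nothing.
It also fails if it takes over 64 s, if anything falls off the work surface, if the arm or the gripper's body presses on something with over 40 N, if the wrist force passes 120 N, or if a joint passes its speed limit or range.

### The arm

A 7-joint arm with a two-finger parallel gripper is mounted at the origin on the work surface. World frame = base frame: x ahead of the robot, y to its left, z up, the work surface at z = 0. Lengths are in m, angles in rad, forces in N, time in s.
With the tool pointing down it reaches from about 0.4 to 0.85 m from the base axis. Payload 10.4 kg.
Tool frame: the origin (TCP) lies between the finger pads; the fingertips stand ahead of it and the grasp point (between the pads) lies 3 mm ahead of it (r.tips_ahead is the z of the fingertips in the tool frame, in m); z points along the fingers, y is the line along which they close (so a half turn about z gives the same grasp; the last joint's range is limited). The gripper opens to 87 mm and grips with 3 to 60 N. Pads are 19 mm wide; open, the fingers measure 117 mm over their backs; the gripper's body (75 mm by 190 mm) begins 51 mm behind the grasp point.
Start: joints at [-1.176, 0.332, -0.065, 1.46, 0.022, 1.35, -0.088], TCP at [0.254, 0.571, 0.245] pointing down, gripper open.
Joint ranges: [-2.6, 2.6], [-0.5, 2.12], [-1.47, 1.34], [0.16, 2.42], [-1.27, 4.41], [0.06, 2.06], [-2.6, 2.6]. Speed limits (rad/s): [2.22, 2.22, 2.79, 2.79, 3.14, 3.14, 3.14].

### API

Orientations are given as a unit quaternion [x, y, z, w].
In Python, from bench import telemetry, camera, get_calibration, r gives the robot as it stands.
- The arm moves only by the tool drive_tool, never from a script. Its argument "series" is one flat list of numbers, 7 for each row, row after row: the turn, a rotation vector about the tool's x, y, z in units of 5 degrees (1.0 is 5 degrees), then the shift along the tool's x, y, z in units of 40 mm (1.0 is 40 mm), then the opening, from -1 (shut) to 1 (fully open). A call has 1 to 10 rows; each row is the pose to reach, as a shift and turn from the pose commanded when the call began, along the tool's axes at that moment; what a row does not reach only later rows make up. A row lasts 1/12 s, in which the tool goes at most 41.7 mm and 7.16 degrees, less where a joint would pass 70% of its speed; a pose out of reach is approached as far as the arm can. A call with a gripper value outside its range is refused whole. The fingers move at their own pace and stop on an object; "grip_force" is the grip in N (left out, the last holds). Time passes only in rows, so rows that repeat a pose let the fingers close. It gives the time, the measured TCP pose, the force, the opening and the grip force at its end, in the units of the state.
- telemetry.read_state(): the state, without advancing time (a new reading comes with each control period).
- camera(name): name is "scene" or "top" or "wrist"; returns the picture (400x640x3 uint8, red, green, blue); there is no depth.
- get_calibration(name): a dict with "fovy" (degrees; the focal length in pixels is half the picture's height over the tangent of half this angle, whatever the lens; pixels are square), "cx", "cy" (the principal point, pixels), "xyz" and "rotation" of the camera in the world. Camera axes: x right, y up, looking along -z (the intrinsics and any distortion apply to the point x, -y, -z); pixel columns grow to the right and rows downward; lengths in m; the calibration is good to about 2 mm. A picture is of the moment at which its call begins: read the wrist's pose just before it. get_calibration takes no time and is no camera call; for the wrist camera it gives the pose at the moment of the call.
- r.close_job(): hands the job in; it is judged then, once.
The state is a dict: "time": time; "joint_positions": joint angles; "joint_vel": joint speeds; "joint_torque": joint torques, N m; "ee_pos": TCP position; "eef_rot": TCP orientation; "ft_force": force on the tool from outside, world axes, zero at the start; "torque": the same for the moment, N m; "width": finger opening in m; "grip_force": force on a finger pad.
Only numpy, scipy, OpenCV 4.12 (cv2) and the standard library are available. Lean on these libraries where they do the work, as an engineer would, in place of code of your own. Each camera call takes 0.05 s, during which the arm holds its last target. There are 200 camera calls.

## Working session

There is one attempt and no reset: what is moved stays moved. The work goes in short steps, Python scripts to look and compute and a tool call to move; the robot and the scene stay as the last step left them, time stands still between calls to the robot, and variables do not carry over. Pictures are saved under pics/ and viewed, at most 10 in all, crops included, and the job is handed in when it is done.

Besides the shell and the picture viewer there is one more tool, called after ">>>" as name(argument=value, ...) on one line, values as JSON. drive_tool: Moves the arm, as the interface text tells. Its arguments: {"type":"object","properties":{"series":{"type":"array"},"grip_force":{"type":"number"}},"required":["series"]}

```bash
mkdir -p pics
python3 - <<'E'
from bench import telemetry,camera,get_calibration,r
import cv2,numpy as np
for n in("top","scene"):
    im=camera(n); cv2.imwrite(f"pics/{n}0.png",im[:,:,::-1]); c=get_calibration(n); print(n,c)
s=telemetry.read_state(); print(s["time"],s["ee_pos"],s["eef_rot"],s["width"],r.tips_ahead)
E
```

```text
top {'fovy': 50.308377072379606, 'cx': 322.2572361414638, 'cy': 200.29989086480538, 'xyz': array([0.44125143, 0.05378126, 0.83546455]), 'rotation': array([-0.07029141,  0.07748876,  0.74987258, -0.65325778])}
scene {'fovy': 57.61650256697397, 'cx': 320.8636109508751, 'cy': 198.5630080745301, 'xyz': array([ 0.92129483, -0.26158882,  0.6891888 ]), 'rotation': array([0.28081169, 0.12299583, 0.36841836, 0.87765867])}
0.1 [0.25348128 0.57096922 0.24387638] [ 2.07378044e-01  9.78260700e-01 -5.84428321e-04 -8.94571033e-05] 0.08716156345519616 0.022
```

View pics/top0.png

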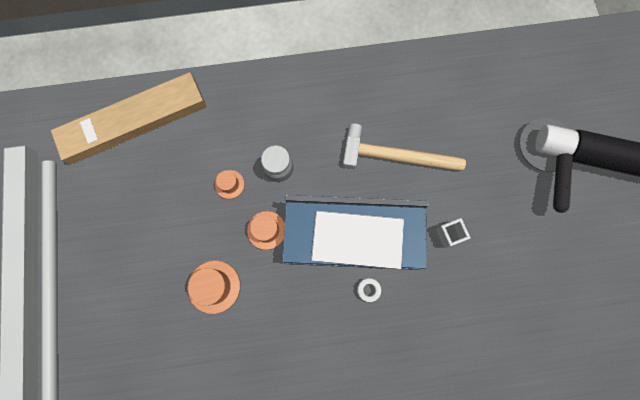

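View pics/scene0.png

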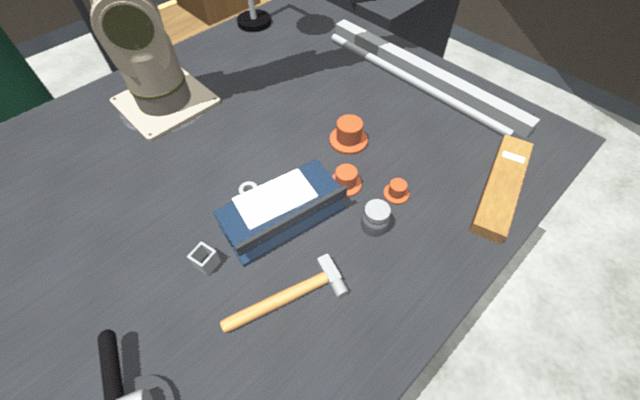

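The top view shows three copper posts at (228,182) small, (265,229) medium and (212,287) large. The middle-sized one, at the ledge's left end (+y), fits the description. The blank spans about (312–404, 212–268), and the dark fence runs along row ~200.

```bash
cat > h.py <<'E'
import cv2,numpy as np
from scipy.spatial.transform import Rotation as R
from bench import telemetry,camera,get_calibration,r
def ray(px,z,c,H=400):
    px=np.atleast_2d(px).astype(float); f=H/2/np.tan(np.radians(c["fovy"])/2)
    d=np.c_[(px[:,0]-c["cx"])/f,-(px[:,1]-c["cy"])/f,-np.ones(len(px))]
    d=R.from_quat(c["rotation"]).apply(d); o=np.array(c["xyz"])
    return o+d*((z-o[2])/d[:,2])[:,None]
def big(m):
    cs,_=cv2.findContours(m.astype(np.uint8),0,cv2.CHAIN_APPROX_NONE); return sorted(cs,key=cv2.contourArea)[::-1]
def rect(cnt,z,c):
    p=ray(cnt[:,0],z,c)[:,:2]; return cv2.minAreaRect((p*1000).astype(np.float32))
E
python3 - <<'E'
from h import *
im=cv2.imread("pics/top0.png"); c=get_calibration("top")
hsv=cv2.cvtColor(im,cv2.COLOR_BGR2HSV); h,s,v=cv2.split(hsv)
roi=np.zeros(h.shape,bool); roi[190:280,275:440]=1
b=big(roi&(v>200)&(s<40))[0]; q=rect(b,.066,c); print("blank",q,cv2.boxPoints(q).round(1).tolist())
l=big(roi&(h>95)&(h<115)&(s>100)|(roi&(v>200)))[0]; q=rect(l,.06,c); print("ledge",q,cv2.boxPoints(q).round(1).tolist())
cu=(h<15)&(s>120)
for k in big(cu)[:4]: print("cu",cv2.boundingRect(k),[x for x in rect(k,.0,c)])
print("posttop?",ray([264,229],.048,c))
print("offc",ray([456,232],.045,c),"collar",ray([369,290],.02,c),"jar",ray([276,160],.065,c))
x=cv2.resize(im[150:320,180:480],None,fx=2.6,fy=2.6,interpolation=cv2.INTER_CUBIC); cv2.imwrite("pics/crop1.png",x)
E
```

```text
blank ((523.4793701171875, -19.4923095703125), (159.52232360839844, 89.63375091552734), 76.69001770019531) [[461.5, -86.80000305175781], [548.7000122070312, -107.4000015258789], [585.5, 47.79999923706055], [498.20001220703125, 68.4000015258789]]
ledge ((524.1204833984375, -20.063697814941406), (160.7662353515625, 90.33269500732422), 76.69000244140625) [[461.70001220703125, -87.9000015258789], [549.5999755859375, -108.69999694824219], [586.5999755859375, 47.79999923706055], [498.70001220703125, 68.5999984741211]]
cu (248, 215, 36, 33) [(571.2537231445312, 152.4263916015625), (69.50656127929688, 63.47226333618164), 84.2261962890625]
cu (208, 268, 23, 38) [(475.48162841796875, 250.62759399414062), (37.665061950683594, 70.22171020507812), 77.16168975830078]
cu (215, 174, 24, 25) [(670.9502563476562, 217.98046875), (44.56417465209961, 48.18376922607422), 11.389514923095703]
cu (189, 268, 12, 14) [(507.5658264160156, 300.0215759277344), (5.870025157928467, 30.32575035095215), 41.16168975830078]
posttop? [[0.56836811 0.14923047 0.048     ]]
offc [[ 0.51406537 -0.20478315  0.045     ]] collar [[ 0.43137681 -0.02978322  0.02      ]] jar [[0.69312457 0.11047145 0.065     ]]
```

View pics/crop1.png

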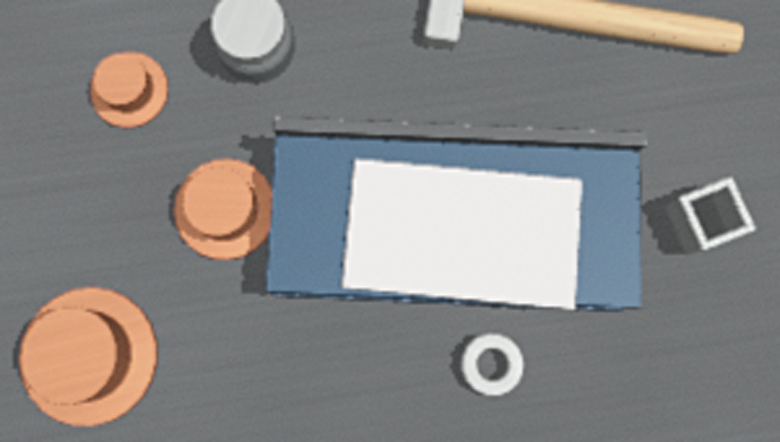

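The crop confirms the medium copper post, top centre at crop (218,204), with its foot touching the ledge's left end. The blank is skewed and clear of the fence. Next I'll compute the ledge frame from the crop corners.

```bash
cat > L.py <<'E'
from h import *
c=get_calibration("top")
cr=np.array([[268,291],[640,306],[275,137],[641,147]])/2.6+[180,150]
P=ray(cr,.06,c)[:,:2]   # near-left, near-right, fence foot left, right
post=ray([[263.8,228.5]],.048,c)[0,:2]
d=(P[0]-P[1])/np.linalg.norm(P[0]-P[1])+(P[2]-P[3])/np.linalg.norm(P[2]-P[3]); ey=d/np.linalg.norm(d); ex=np.array([ey[1],-ey[0]])
ctr=(P.mean(0)+0*ex)+ .005*ex   # near x=-60, foot x=+50 -> mean -5
def toL(p): p=np.asarray(p)-ctr; return np.stack([p@ex,p@ey],-1)
def toW(p): p=np.asarray(p); return ctr+p[...,:1]*ex+p[...,1:]*ey
yaw=np.degrees(np.arctan2(ex[1],ex[0]))
def tool():
    s=telemetry.read_state(); Rt=R.from_quat(s["eef_rot"]).as_matrix(); t=np.array(s["ee_pos"]); return s,t,Rt
def go(Lxy,z,tiltyaw=0):
    """shift (40mm units) and z-turn (5deg units) to reach ledge point with tool x along -ex rotated by tiltyaw"""
    s,t,Rt=tool(); W=np.r_[toW(np.array(Lxy)),z]; sh=Rt.T@(W-t)/.04
    a=np.radians(yaw+180+tiltyaw); T=np.c_[[np.cos(a),np.sin(a),0],[np.sin(a),-np.cos(a),0],[0,0,-1]]
    return (R.from_matrix(Rt.T@T).as_rotvec(degrees=True)/5).round(2),sh.round(2)
E
python3 - <<'E'
from L import *
print("yaw",yaw,"ctr",ctr,"corners",toL(P).round(4).tolist(),"post",toL(post).round(4))
bl=np.array([[461.5,-86.8],[548.7,-107.4],[585.5,47.8],[498.2,68.4]])/1000
print("blank",toL(bl).round(4).tolist(),toL(bl.mean(0)))
print(go([-.09,-.0],.16), tool()[1])
E
```

```text
yaw -9.827588365444836 ctr [ 0.53877561 -0.01753979] corners [[-0.0597, 0.1294], [-0.0611, -0.1285], [0.0496, 0.1302], [0.0511, -0.1311]] post [0.0016 0.1698]
blank [[-0.0643, -0.0814], [0.0251, -0.0868], [0.0349, 0.0724], [-0.0546, 0.0778]] [-0.01474151 -0.00454302]
(array([-0.01, -0.  , -2.82]), array([-10.31, -11.1 ,   2.11])) [0.25348128 0.57096922 0.24387638]
```

>>> drive_tool(series=[0,0,-2.8,-10.3,-11.1,1,1,0,0,-2.8,-10.3,-11.1,1,1,0,0,-2.8,-10.3,-11.1,1,1,0,0,-2.8,-10.3,-11.1,1,1,0,0,-2.8,-10.3,-11.1,1,1,0,0,-2.8,-10.3,-11.1,1,1,0,0,-2.8,-10.3,-11.1,1,1,0,0,-2.8,-10.3,-11.1,1,1,0,0,-2.8,-10.3,-11.1,1,1,0,0,-2.8,-10.3,-11.1,1,1])

```text
time: 0.93
ee_pos: [0.3884, 0.1759, 0.2168]
eef_rot: [0.087, 0.996, 0.0, -0.0]
ft_force: [0.9, 0.8, 0.9]
width: 0.0872
grip_force: 0.0
```

Run:
```python
from L import *
s,t,_=tool(); print(s["time"],t,s["ft_force"],go([-.092,-.005],.11))
```

```text
0.9333 [0.38838932 0.17587446 0.2168485 ] [0.85498784 0.84526477 0.86608185] (array([ 0.  , -0.  , -0.02]), array([-2.24, -4.24,  2.67]))
```

>>> drive_tool(series=[0,0,0,-2.2,-4.2,2.6,1,0,0,0,-2.2,-4.2,2.6,1,0,0,0,-2.2,-4.2,2.6,1,0,0,0,-2.2,-4.2,2.6,1,0,0,0,-2.2,-4.2,2.6,1,0,0,0,-2.2,-4.2,2.6,1,0,0,0,-2.2,-4.2,2.6,1,0,0,0,-2.2,-4.2,2.6,1])

```text
time: 1.6
ee_pos: [0.4458, -0.0025, 0.1129]
eef_rot: [0.087, 0.996, -0.0, -0.0]
ft_force: [0.4, 0.2, 0.4]
width: 0.087
grip_force: 0.0
```

Run:
```python
from L import *
s,t,_=tool(); print(s["time"],t,toL(t[:2]),s["ft_force"],go([-.092,-.005],.0845)); im=camera("wrist"); cv2.imwrite("pics/w1.png",im[:,:,::-1])
```

```text
1.6 [ 0.44582854 -0.00245819  0.11294243] [-0.09415734 -0.00100429] [0.40467507 0.23380794 0.38816264] (array([-0.  , -0.01, -0.03]), array([-0.05, -0.1 ,  0.71]))
```

View pics/w1.png

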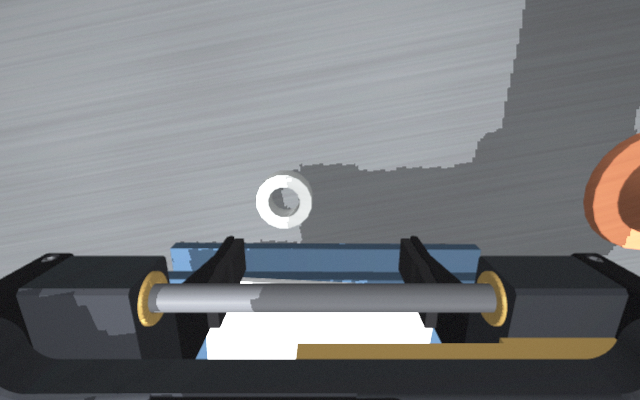

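Wrist view: both fingers (x≈230 and 415) straddle within the blank's length on the near side. The collar at (284,201) is clear below. Next: lower and push.

>>> drive_tool(series=[0,0,0,0,0,0.4,1,0,0,0,0,0,0.71,1,0,0,0,0,0,0.71,1,0,0,0,-0.2,-0.05,0.71,1,0,0,0,-0.4,-0.1,0.71,1,0,0,0,-0.6,-0.1,0.71,1,0,0,0,-0.7,-0.1,0.71,1,0,0,0,-0.8,-0.1,0.71,1,0,0,0,-0.9,-0.1,0.71,1,0,0,0,-0.97,-0.1,0.71,1])

```text
time: 2.48
ee_pos: [0.4832, -0.0132, 0.0847]
eef_rot: [0.087, 0.996, 0.0, -0.001]
ft_force: [-8.6, 1.2, 5.5]
width: 0.0869
grip_force: 3.9
```

```bash
cat > look.py <<'E'
from L import *
s,t,_=tool(); print("t",s["time"],"tcpL",toL(t[:2]).round(4),t[2].round(4),"F",np.round(s["ft_force"],1))
im=camera("top")[:,:,::-1].copy(); hsv=cv2.cvtColor(im,cv2.COLOR_BGR2HSV); h,sa,v=cv2.split(hsv)
roi=np.zeros(h.shape,bool); roi[190:280,235:440]=1
b=big(roi&(v>200)&(sa<40))[0]; q=rect(b,.066,get_calibration("top")); print(q[1],toL(cv2.boxPoints(q)/1000).round(4).tolist())
import sys
if len(sys.argv)>1: cv2.imwrite(sys.argv[1],cv2.resize(im[150:320,180:480],None,fx=2.6,fy=2.6,interpolation=cv2.INTER_CUBIC))
E
python3 look.py
```

```text
t 2.4833 tcpL [-0.0555 -0.0052] 0.0847 F [-8.6  1.2  5.5]
(123.43929290771484, 97.88446807861328) [[-0.0382, -0.1392], [0.0589, -0.1269], [0.0434, -0.0045], [-0.0537, -0.0168]]
```

>>> drive_tool(series=[0,0,0,-0.03,0,0,1,0,0,0,-0.06,0,0,1,0,0,0,-0.09,0,0,1,0,0,0,-0.12,0,0,1,0,0,0,-0.12,0,0,1])

```text
time: 2.95
ee_pos: [0.4879, -0.0139, 0.0847]
eef_rot: [0.087, 0.996, 0.0, -0.001]
ft_force: [-6.7, 1.1, 5.0]
width: 0.0872
grip_force: 3.3
```

```bash
python3 look.py
```

```text
t 2.95 tcpL [-0.0507 -0.0051] 0.0847 F [-6.7  1.1  5. ]
(122.66705322265625, 99.9983139038086) [[-0.0294, -0.1393], [0.0697, -0.1262], [0.0536, -0.0046], [-0.0455, -0.0177]]
```

>>> drive_tool(series=[0,0,0,-0.03,0,0,1,0,0,0,-0.06,0,0,1,0,0,0,-0.06,0,0,1])

```text
time: 3.25
ee_pos: [0.489, -0.014, 0.0845]
eef_rot: [0.087, 0.996, 0.0, -0.003]
ft_force: [-12.0, 2.3, 9.7]
width: 0.0871
grip_force: 6.4
```

>>> drive_tool(series=[0,0,0,-0.03,0,0,1,0,0,0,-0.06,0,0,1,0,0,0,-0.06,0,0,1])

```text
time: 3.5
ee_pos: [0.4895, -0.0141, 0.0842]
eef_rot: [0.086, 0.996, 0.0, -0.005]
ft_force: [-22.0, 4.0, 17.5]
width: 0.0869
grip_force: 11.3
```

Firm against the fence: the TCP is at ledge x ≈ −0.049, as predicted. Back off, lift and look.

>>> drive_tool(series=[0,0,0,0.3,0,0,1,0,0,0,0.8,0,-0.2,1,0,0,0,1,2,-2,1,0,0,0,1,2,-2,1,0,0,0,1,6,-2,1,0,0,0,1,6,-2,1,0,0,0,1,6,-2,1,0,0,0,1,6,-2,1,0,0,0,1,6,-2,1])

```text
time: 4.25
ee_pos: [0.4952, 0.236, 0.1656]
eef_rot: [0.083, 0.997, 0.002, 0.001]
ft_force: [-0.5, 0.2, 0.5]
width: 0.087
grip_force: 0.0
```

```bash
python3 look.py pics/a2.png
python3 - <<'E'
from L import *
for a in (90,-90): print(a,go([.003,-.13],.16,a))
s=tool()[0];print(np.round(s["joint_positions"],2))
E
```

```text
t 4.25 tcpL [-0.0862  0.2423] 0.1656 F [-0.5  0.2  0.5]
(158.10105895996094, 89.49772644042969) [[-0.0408, -0.0806], [0.0487, -0.081], [0.0494, 0.0771], [-0.0401, 0.0775]]
90 (array([  0.02,   0.03, -17.94]), array([-2.18, -9.31,  0.11]))
-90 (array([ 0.03, -0.02, 18.06]), array([-2.18, -9.31,  0.11]))
[-0.78  0.22  0.29  1.78 -0.07  1.14  0.94]
```

View pics/a2.png

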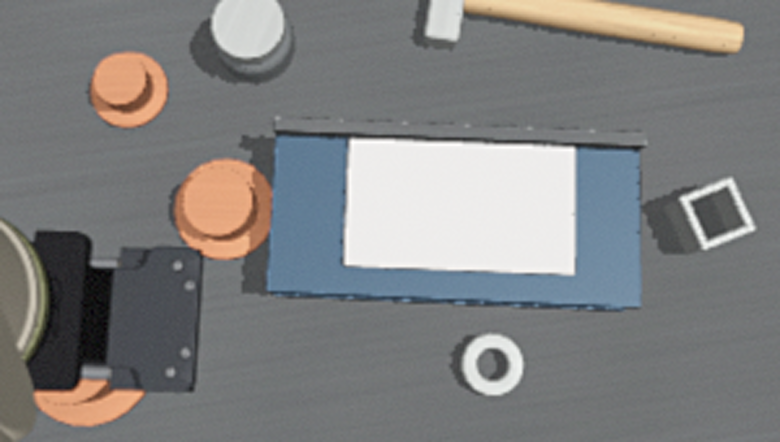

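The blank now lies flat on the fence, with its edges at ledge x −0.041/+0.049 and its left edge at y ≈ +0.078. It needs about +91 mm along the ledge. Next I'll turn the tool 90° and go over the right end.

>>> drive_tool(series=[0,0,18,-2.2,-9,0,0.15,0,0,18,-2.2,-9,0,0.15,0,0,18,-2.2,-9,0,0.15,0,0,18,-2.2,-9,0,0.15,0,0,18,-2.2,-9,0,0.15,0,0,18,-2.2,-9,0,0.15,0,0,18,-2.2,-9,0,0.15,0,0,18,-2.2,-9,0,0.15,0,0,18,-2.2,-9,0,0.15,0,0,18,-2.2,-9,0,0.15])

```text
time: 5.13
ee_pos: [0.519, -0.1505, 0.1657]
eef_rot: [0.659, 0.752, -0.001, 0.002]
ft_force: [-0.1, -0.1, 0.4]
width: 0.0502
grip_force: 0.0
```

Run:
```python
from L import *
s,t,_=tool(); print(s["time"],t,toL(t[:2]),s["width"],go([.002,-.115],.12,-90),np.round(s["joint_positions"],2))
```

```text
5.1333 [ 0.51904917 -0.15049431  0.16573741] [ 0.00325623 -0.13437051] 0.05017227577254828 (array([0.02, 0.04, 3.47]), array([0.48, 0.11, 1.14])) [-0.41  0.23  0.69  1.82 -0.16  1.14  0.47]
```

>>> drive_tool(series=[0,0,3.5,0.48,0.1,0,0.15,0,0,3.5,0.48,0.1,0,0.15,0,0,3.5,0.48,0.1,1,0.15,0,0,3.5,0.48,0.1,1,0.15,0,0,3.5,0.48,0.1,1,0.15,0,0,3.5,0.48,0.1,1,0.15])

```text
time: 5.63
ee_pos: [0.5213, -0.1225, 0.126]
eef_rot: [0.76, 0.65, 0.0, 0.0]
ft_force: [0.4, -0.1, 0.9]
width: 0.0504
grip_force: 0.0
```

Run:
```python
from L import *
s,t,_=tool(); print(s["time"],t,toL(t[:2]),s["width"],go([.002,-.11],.0845,-90))
```

```text
5.6333 [ 0.52132884 -0.12247     0.12595225] [ 0.00071915 -0.10636833] 0.05036435391740983 (array([0.01, 0.  , 0.17]), array([-0.09,  0.03,  1.04]))
```

>>> drive_tool(series=[0,0,0.2,0,0.03,0.6,0.15,0,0,0.2,0,0.03,1.04,0.15,0,0,0.2,0,0.03,1.04,0.15,0,0,0.2,0.2,0.03,1.04,0.15,0,0,0.2,0.35,0.04,1.04,0.15,0,0,0.2,0.5,0.04,1.04,0.15,0,0,0.2,0.65,0.04,1.04,0.15,0,0,0.2,0.8,0.05,1.04,0.15,0,0,0.2,0.95,0.05,1.04,0.15,0,0,0.2,1.1,0.05,1.04,0.15])

```text
time: 6.47
ee_pos: [0.5304, -0.0796, 0.0844]
eef_rot: [0.766, 0.642, 0.0, 0.001]
ft_force: [-2.5, -5.8, 4.2]
width: 0.0499
grip_force: 3.3
```

```bash
python3 look.py; python3 -c "
from L import *
print(go([.002,-.004],.0845,-90))"
```

```text
t 6.4667 tcpL [ 0.0023 -0.0626] 0.0844 F [-2.5 -5.8  4.2]
(16.282442092895508, 90.67496490478516) [[-0.0099, -0.0985], [0.0802, -0.1092], [0.0821, -0.093], [-0.008, -0.0823]]
(array([ 0.02,  0.  , -0.03]), array([ 1.42, -0.01, -0.01]))
```

>>> drive_tool(series=[0,0,0,0.15,0,0,0.15,0,0,0,0.3,0,0,0.15,0,0,0,0.45,0,0,0.15,0,0,0,0.6,0,0,0.15,0,0,0,0.75,0,0,0.15,0,0,0,0.9,0,0,0.15,0,0,0,1.05,0,0,0.15,0,0,0,1.2,0,0,0.15,0,0,0,1.3,0,0,0.15,0,0,0,1.3,0,0,0.15])

```text
time: 7.35
ee_pos: [0.5395, -0.0275, 0.0842]
eef_rot: [0.766, 0.643, 0.0, 0.001]
ft_force: [-0.4, -3.3, 1.6]
width: 0.0502
grip_force: 1.5
```

```bash
python3 look.py pics/a3.png
```

```text
t 7.35 tcpL [ 0.0024 -0.0097] 0.0842 F [-0.4 -3.3  1.6]
(15.371435165405273, 95.53640747070312) [[-0.0188, 0.0028], [0.0768, 0.0019], [0.0769, 0.0172], [-0.0186, 0.0182]]
```

View pics/a3.png

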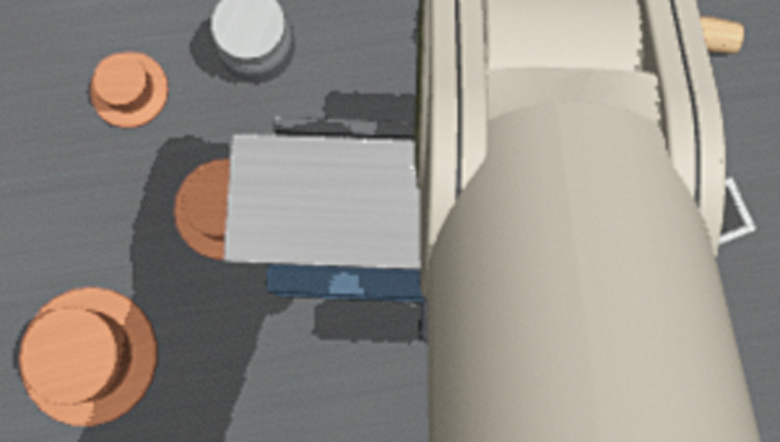

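The crop shows the blank shaded, with its left edge running from (232,136) to (225,262), short of the post centre (218,204). I'll convert that edge to metric.

```bash
python3 -c "
from L import *
print(toL(ray(np.array([[232,136],[225,262]])/2.6+[180,150],.066,c)[:,:2]), toL(post))"
```

```text
[[ 0.04812288  0.16019622]
 [-0.04113425  0.15966357]] [0.00161909 0.16980618]
```

>>> drive_tool(series=[0,0,0,0.08,0,0,0.15,0,0,0,0.16,0,0,0.15,0,0,0,0.22,0,0,0.15,0,0,0,0.25,0,0,0.15,0,0,0,0.25,0,0,0.15,0,0,0,0.25,0,0,0.15])

```text
time: 7.9
ee_pos: [0.5409, -0.0186, 0.0839]
eef_rot: [0.767, 0.642, 0.0, 0.001]
ft_force: [-1.6, -5.8, 4.3]
width: 0.05
grip_force: 3.0
```

>>> drive_tool(series=[0,0,0,-0.3,0,0,0.15,0,0,0,-0.6,0,-0.2,0.15,0,0,0,-1,0,-2,0.15,0,0,0,-4,-2,-2,0.15,0,0,0,-4,-3,-2,0.15,0,0,0,-4,-3,-2,0.15,0,0,0,-4,-3,-2,0.15,0,0,0,-4,-3,-2,0.15,0,0,0,-4,-3,-2,0.15])

```text
time: 8.65
ee_pos: [0.392, -0.1566, 0.1639]
eef_rot: [0.768, 0.641, 0.002, -0.001]
ft_force: [-0.1, -0.9, 0.1]
width: 0.0502
grip_force: 0.0
```

```bash
python3 look.py pics/a4.png
```

```text
t 8.65 tcpL [-0.1209 -0.162 ] 0.1639 F [-0.1 -0.9  0.1]
(159.6480255126953, 89.40592193603516) [[-0.0405, 0.0102], [0.0489, 0.0096], [0.0499, 0.1693], [-0.0395, 0.1698]]
```

View pics/a4.png

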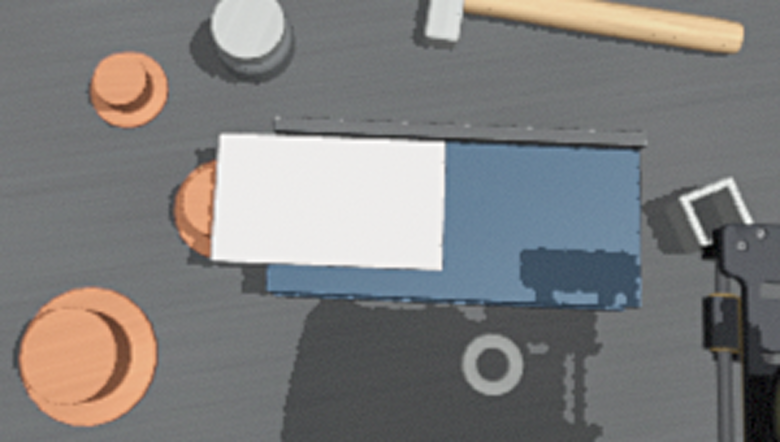

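The short edge is at ledge y 0.1695 against the post centre at 0.1698. The yaw may be off by a few tenths of a mm after the slide, so I'll re-press lightly against the fence to make sure it lies flat.

>>> drive_tool(series=[0,0,-18,1,0,0,1,0,0,-18,2,0,0,1,0,0,-18,4,0,0,1,0,0,-18,4,0,0,1,0,0,-18,4,0,0,1,0,0,-18,4,0,0,1,0,0,-18,4,0,0,1,0,0,-18,4,0,0,1,0,0,-18,4,0,0,1,0,0,-18,4,0,0,1])

```text
time: 9.53
ee_pos: [0.4228, 0.004, 0.163]
eef_rot: [0.242, 0.97, -0.0, -0.0]
ft_force: [-0.4, -0.3, 0.4]
width: 0.0868
grip_force: 0.0
```

```bash
python3 -c "
from L import *
s,t,_=tool();print(toL(t[:2]),go([-.08,.065],.12))"
```

```text
[-0.11796172  0.00145894] (array([-0.01, -0.  , -3.64]), array([-0.41,  1.81,  1.07]))
```

>>> drive_tool(series=[0,0,-3.6,-0.2,1.8,0,1,0,0,-3.6,-0.2,1.8,0,1,0,0,-3.6,-0.4,1.8,0,1,0,0,-3.6,-0.4,1.8,1,1,0,0,-3.6,-0.4,1.8,1,1,0,0,-3.6,-0.4,1.8,1,1,0,0,-3.6,-0.4,1.8,1,1])

```text
time: 10.12
ee_pos: [0.4711, 0.0592, 0.1239]
eef_rot: [0.091, 0.996, -0.0, -0.0]
ft_force: [0.5, -1.0, -0.2]
width: 0.0871
grip_force: 0.0
```

```bash
python3 -c "
from L import *
s,t,_=tool();print(toL(t[:2]),t[2],go([-.08,.065],.0845),go([-.053,.065],.0845))"
```

```text
[-0.07974221  0.06407533] 0.12387752258187792 (array([-0.  ,  0.  , -0.12]), array([0.01, 0.02, 0.98])) (array([-0.  ,  0.  , -0.12]), array([-0.67,  0.03,  0.98]))
```

>>> drive_tool(series=[0,0,-0.1,0,0,0.5,1,0,0,-0.1,0,0,0.98,1,0,0,-0.1,0,0,0.98,1,0,0,-0.1,-0.25,0.01,0.98,1,0,0,-0.1,-0.5,0.02,0.98,1,0,0,-0.1,-0.65,0.03,0.98,1,0,0,-0.1,-0.72,0.03,0.98,1,0,0,-0.1,-0.76,0.03,0.98,1,0,0,-0.1,-0.8,0.03,0.98,1,0,0,-0.1,-0.8,0.03,0.98,1])

```text
time: 10.95
ee_pos: [0.5013, 0.0546, 0.0838]
eef_rot: [0.087, 0.996, 0.0, -0.002]
ft_force: [-7.3, 1.2, 5.1]
width: 0.0869
grip_force: 3.6
```

>>> drive_tool(series=[0,0,0,-0.03,0,0,1,0,0,0,-0.06,0,0,1,0,0,0,-0.06,0,0,1])

```text
time: 11.2
ee_pos: [0.5017, 0.0546, 0.0835]
eef_rot: [0.086, 0.996, 0.0, -0.004]
ft_force: [-17.3, 1.1, 13.2]
width: 0.0872
grip_force: 8.5
```

Pressed at about 20 N. Back off and take a final check.

>>> drive_tool(series=[0,0,0,0.2,0,0,1,0,0,0,0.8,0,-0.1,1,0,0,0,1,0,-2,1,0,0,0,1.2,6,-2.5,1,0,0,0,1.2,6,-2.5,1,0,0,0,1.2,6,-2.5,1,0,0,0,1.2,6,-2.5,1,0,0,0,1.2,6,-2.5,1,0,0,0,1.2,6,-2.5,1,0,0,0,1.2,6,-2.5,1])

```text
time: 12.03
ee_pos: [0.498, 0.3076, 0.1854]
eef_rot: [0.082, 0.997, 0.002, 0.001]
ft_force: [-0.9, 0.5, -0.4]
width: 0.087
grip_force: 0.0
```

```bash
python3 look.py pics/a5.png
```

```text
t 12.0333 tcpL [-0.0957  0.3135] 0.1854 F [-0.9  0.5 -0.4]
(160.69247436523438, 89.56410217285156) [[-0.0399, 0.01], [0.0497, 0.0098], [0.05, 0.1705], [-0.0395, 0.1707]]
```

View pics/a5.png

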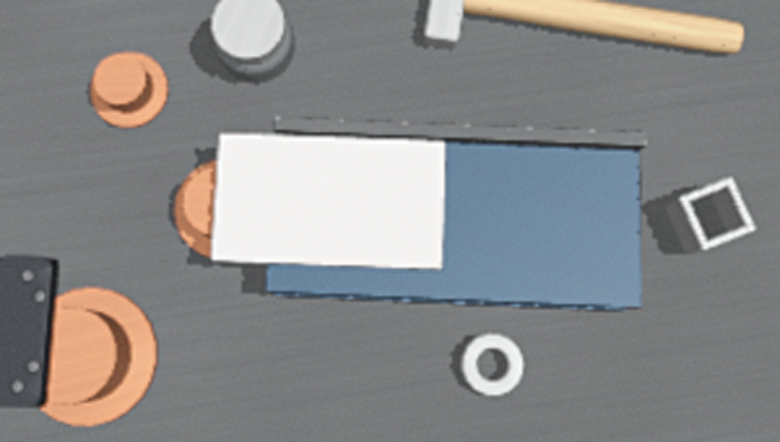

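The blank's long side lies flat at x ≈ 0.050 and its short edge is at y ≈ 0.170 over the post centre at 0.1698. The bystanders haven't moved and the robot is clear.

```bash
python3 -c "
from bench import r
print(r.close_job())"
```

```text
the job is handed in; nothing more can be done
None
```

Job handed in at about 12 s: by the final top view the blank lies flat against the fence with its short edge within about 1 mm of the middle of the middle-sized post, and the offcut, hammer, jar and collar are where they were.

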